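# Unload the deburring fixture and nest the tube sleeves

### The arm

A 6-joint arm with a two-finger parallel gripper is mounted at the origin on the work surface. World frame = base frame: x ahead of the robot, y to its left, z up, the work surface at z = 0. Lengths are in m, angles in rad, forces in N, time in s.
With the tool pointing down it reaches from about 0.35 to 0.725 m from the base axis. Payload 4.3 kg.
Tool frame: the origin (TCP) lies on the centre line of the jaws, within the pads' length; the fingertips stand 19 mm ahead of it and the grasp point (between the pads) is the TCP; z points along the fingers, y is the line along which they close (so a half turn about z gives the same grasp; the last joint's range is limited). The gripper opens to 85 mm and grips with 20 to 120 N. Pads are 22 mm wide; open, the fingers measure 114 mm over their backs; the gripper's body (76 mm by 85 mm) begins 54 mm behind the grasp point. The pads swing forward as they close: fully open they stand 13 mm farther back than shut.
Start: joints at [-1.327, 0.377, 0.081, 1.274, 0, 1.46], TCP at [0.199, -0.539, 0.25] pointing down, gripper open.
Joint ranges: [-2.72, 2.72], [-0.84, 1.66], [-1.02, 1.22], [-1.77, 2.12], [-1.37, 1.28], [-3.14, 3.14]. Speed limits (rad/s): [2.57, 2.57, 3.14, 3.14, 3.14, 3.14].

### API

Orientations are given as a unit quaternion [x, y, z, w].
In Python, from bench import * gives the robot as it stands.
- The arm moves only by the tool step_arm, never from a script. Its argument "motion" is text: rows parted by semicolons, each of 5 numbers parted by spaces: the shift along the tool's x, y, z in cm, then the turn about the tool's z in rad, then the opening, from -1 (shut) to 1 (fully open). In form: x y z twist claw; .... A call has 1 to 20 rows; each row shifts and turns the commanded pose from where the row before left it, along the tool's axes as they then stand; what a row does not reach is not made up. A row lasts 1/12 s, in which the tool goes at most 41.7 mm and 7.16 degrees, less where a joint would pass 70% of its speed; a pose out of reach is approached as far as the arm can. A call is refused whole if a number of a shift passes 4.17 or a number of a turn 0.125, either way. A call with a gripper value outside its range is refused whole. The fingers move at their own pace and stop on an object; the grip force is fixed at half the most. Time passes only in rows, so rows that do not move let the fingers close. It gives the time, the measured TCP pose, the force, the opening and the grip force at its end, in the units of the state.
- get_state(): the state, without advancing time (a new reading comes with each control period).
- snapshot(name): name is "scene" or "top" or "wrist"; returns the picture (480x640x3 uint8, blue, green, red); there is no depth.
- camera_info(name): a dict with "intrinsics" (3x3 intrinsics, pixels), "rvec" (rotation vector, rad) and "tvec" (3), from world to camera coordinates, as OpenCV has them. Camera axes: x right, y down, z forward; pixel columns grow to the right and rows downward; lengths in m; the calibration is good to about 2 mm. A picture is of the moment at which its call begins: read the wrist's pose just before it. camera_info takes no time and is no camera call; for the wrist camera it gives the pose at the moment of the call.
- sign_off(): hands the job in; it is judged then, once.
The state is a dict: "t": time; "joints": joint angles; "qvel": joint speeds; "tau": joint torques, N m; "ee_pos": TCP position; "eef_rot": TCP orientation; "ft_force": force on the tool from outside, world axes, zero at the start; "ft_torque": the same for the moment, N m; "gripper_width": opening from 0.0 (shut) to 1.0 (fully open); "grip_force": force on a finger pad.
Only numpy, scipy, OpenCV 4.12 (cv2) and the standard library are available. Lean on these libraries where they do the work, as an engineer would, in place of code of your own. Each camera call takes 0.05 s, during which the arm holds its last target. There are 200 camera calls.

### The job

The three hollow steel tube sleeves have been ground and must go to inspection: stand each one upright on the floor of the round-rimmed nest that matches its size, the small in the small nest, the medium in the medium and the large in the large. The medium sleeve is still in the clamshell fixture: swing the fixture's lid up by its grab bar and over past vertical so that it stays open, and leave it open. Set the sleeves down rather than dropping them, and leave the solid steel round standing where it is.

Things in the scene. Friction and masses are not known exactly. Their poses are not given: they have to be found in the camera images.
- sleeve_small: the small tube sleeve: plain steel, open right through (a hollow ring seen from above), 28 mm outside diameter, 4 mm wall, 45 mm tall, about 100 g, standing upright on the bench. Origin: centre of its lower face; z up along the tube.
- sleeve_medium: the medium tube sleeve: plain steel, open right through (a hollow ring seen from above), 45 mm outside diameter, 5 mm wall, 45 mm tall, about 200 g, standing upright in the clamshell fixture under the lid's strap, inside a 5 mm high locating ring of 53 mm inside and 63 mm outside diameter. It can be taken out only with the lid open. Origin: centre of its lower face; z up along the tube.
- sleeve_large: the large tube sleeve: plain steel, open right through (a hollow ring seen from above), 62 mm outside diameter, 5.5 mm wall, 45 mm tall, about 320 g, standing upright on the bench. Origin: centre of its lower face; z up along the tube.
- solid_round: a solid steel round (full disc seen from above), 45 mm diameter, 45 mm tall, about 500 g, standing on the bench: not to be moved. Origin: centre of its lower face.
- nest_small: the small nest: fixed square aluminium plate 61 mm wide with a round raised rim; floor 6 mm above the bench, rim top 12 mm above the bench, rim inside diameter 43 mm. Takes the small sleeve upright with 7 to 8 mm of play all round. Origin: centre of its underside, at bench height, under the middle of the rim; z up.
- nest_medium: the medium nest: fixed square aluminium plate 78 mm wide with a round raised rim; floor 6 mm above the bench, rim top 12 mm above the bench, rim inside diameter 60 mm. Takes the medium sleeve upright with 7 to 8 mm of play all round. Origin: centre of its underside, at bench height, under the middle of the rim; z up.
- nest_large: the large nest: fixed square aluminium plate 96 mm wide with a round raised rim; floor 6 mm above the bench, rim top 12 mm above the bench, rim inside diameter 78 mm. Takes the large sleeve upright with 7 to 8 mm of play all round. Origin: centre of its underside, at bench height, under the middle of the rim; z up.
- fixture: clamshell fixture, fixed on the bench: base plate 12 mm thick (x -55 to 95, y -60 to 60 mm), on which the medium sleeve stands at x = y = 0. Hinge posts at x = 75, y = -52 and 52 mm, up to z = 74 mm; the lid's hinge line runs along y at x = 75, z = 64 mm. Origin: underside, at bench height, below the sleeve; x points from the grab bar to the hinge (away from the robot, turned to its left), z up.
- lid (a joint): lid angle, rad: 0 closed (level), 1.57 upright, 2.05 fully open at its stop, leaning away from the sleeve. Free hinge, no catch: short of upright it falls shut, past it it falls open. The lid (220 g) is an open frame: two side arms 9 mm wide, 8 mm thick, 38 mm either side of the middle, a 10 mm wide strap across the sleeve (3 mm above it), and the grab bar across the arms' front ends.
- lid_bar (a point): middle of the lid's grab bar: round steel bar, 10 mm diameter, 90 mm long, parallel to the hinge line and 165 mm from it, free for 67 mm between the arms, 85 mm of open space to the strap. Lid closed: 64 mm above the bench, nothing under it but the bench (the 12 mm base plate starts 35 mm towards the hinge). Can be pinched from above and turns between the fingers as the lid swings.
Mind the look-alikes: they are no part of the job. What is shaped like the fixture but red is not meant. Leave any orange look-alike of the sleeve_medium alone.

How it is judged:
At the end, for the whole second after the job is handed in: Each of the three sleeves stands upright (within 4 degrees) and at rest on the floor of the nest of its own size, its middle within 10 mm of the nest's middle; the lid is open past vertical (more than 1.65 rad); the solid round stands within 30 mm of where it was (horizontal distance between sleeve_small and nest_small below 0.01 m and z of sleeve_small in the frame of nest_small between 0.003 and 0.0085 m and angle between each of sleeve_small, sleeve_medium, sleeve_large, solid_round's own z axis and vertical below 0.08 rad and linear speed of each of sleeve_small, sleeve_medium, sleeve_large below 0.02 m/s and horizontal distance between sleeve_medium and nest_medium below 0.01 m and z of sleeve_medium in the frame of nest_medium between 0.003 and 0.0085 m and horizontal distance between sleeve_large and nest_large below 0.01 m and z of sleeve_large in the frame of nest_large between 0.003 and 0.0085 m and value of joint lid above 1.65 rad and distance of solid_round from where it was at the start of the episode below 0.03 m); the robot touches nothing.
It fails at once if the small sleeve dropped onto its nest (arriving faster than 0.6 m/s, a fall of about 2 cm) instead of being set down (horizontal distance between sleeve_small and nest_small below 0.025 m and z of sleeve_small in the frame of nest_small below 0.02 m and linear speed of sleeve_small above 0.6 m/s).
It fails at once if the medium sleeve dropped onto its nest (arriving faster than 0.6 m/s, a fall of about 2 cm) instead of being set down (horizontal distance between sleeve_medium and nest_medium below 0.025 m and z of sleeve_medium in the frame of nest_medium below 0.02 m and linear speed of sleeve_medium above 0.6 m/s).
It fails at once if the large sleeve dropped onto its nest (arriving faster than 0.6 m/s, a fall of about 2 cm) instead of being set down (horizontal distance between sleeve_large and nest_large below 0.025 m and z of sleeve_large in the frame of nest_large below 0.02 m and linear speed of sleeve_large above 0.6 m/s).
It fails at once if the solid round moved more than 30 mm from where it stood (distance of solid_round from where it was at the start of the episode above 0.03 m).
It also fails if it takes over 118 s, if anything falls off the work surface, if the arm or the gripper's body presses on something with over 40 N, if the wrist force passes 120 N, or if a joint passes its speed limit or range.

## Working session

There is one attempt and no reset: what is moved stays moved. The work goes in short steps, Python scripts to look and compute and a tool call to move; the robot and the scene stay as the last step left them, time stands still between calls to the robot, and variables do not carry over. Pictures are saved under pics/ and viewed, at most 14 in all, crops included, and the job is handed in when it is done.

Besides the shell and the picture viewer there is one more tool, called after "Emit:" by a JSON object that holds its "api" and its "payload". step_arm: Moves the arm, as the interface text tells. Its arguments: {"type":"object","properties":{"motion":{"type":"string"}},"required":["motion"]}

```bash
mkdir -p pics; ls
python3 - <<'E'
from bench import *
import cv2
print(get_state())
for n in ("top","scene"):
    cv2.imwrite(f"pics/{n}0.png",snapshot(n)); print(camera_info(n))
E
```

```text
pics
{'t': 0.0, 'joints': array([-1.32727397e+00,  3.78067729e-01,  7.96104532e-02,  1.27438675e+00,
       -9.98924215e-07,  1.46049082e+00]), 'qvel': array([-0.00220412, -0.00050338, -0.00089395,  0.00090372, -0.00104832,
        0.00082145]), 'tau': array([-7.15525093e-04, -4.63604093e+01,  2.69872570e+01,  2.06809019e-02,
       -2.41671441e-04, -8.78258533e-06]), 'ee_pos': array([ 0.19908445, -0.53877457,  0.24935218]), 'eef_rot': array([ 9.84390988e-01,  1.75992425e-01, -6.86448908e-05, -1.02154516e-03]), 'ft_force': array([-0.90758451,  0.29483428, -0.51611411]), 'ft_torque': array([ 0.00631276, -0.01386658, -0.01717962]), 'grip_force': 0.0, 'gripper_width': 0.9985808219595002}
{'intrinsics': array([[579.65243522,   0.        , 313.77763563],
       [  0.        , 579.65243522, 231.89139742],
       [  0.        ,   0.        ,   1.        ]]), 'rvec': array([ 2.21594438, -2.18958101,  0.10717512]), 'tvec': array([-0.04200816,  0.42686581,  1.10376805])}
{'intrinsics': array([[458.81675398,   0.        , 322.05750701],
       [  0.        , 458.81675398, 232.82412223],
       [  0.        ,   0.        ,   1.        ]]), 'rvec': array([ 1.2441162 ,  2.44051829, -0.78788755]), 'tvec': array([ 0.26579795, -0.21964796,  1.09579841])}
```

View pics/top0.png

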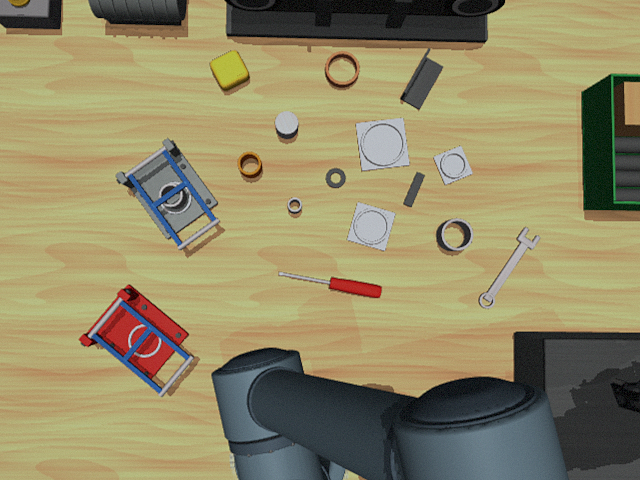

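View pics/scene0.png

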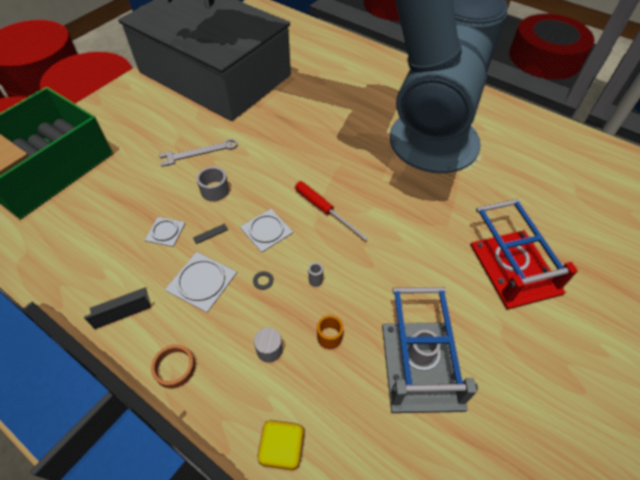

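The top view shows the grey fixture with its bar at (199,236) and hinge at (146,163), and the red look-alike at (140,345). The small sleeve is at (294,205), the large sleeve at (455,235) and the solid round at (286,125). The nests are small (454,165), medium (371,226) and large (383,145). The scene view agrees.

```bash
cat > h.py <<'E'
from bench import *
import cv2, numpy as np
def cam(n):
    c=camera_info(n); R=cv2.Rodrigues(np.array(c["rvec"],float))[0]
    return np.array(c["intrinsics"]),R,np.array(c["tvec"],float).ravel()
def ray(c,uv,z):
    K,R,t=c; d=R.T@np.linalg.inv(K)@np.array([uv[0],uv[1],1.]); o=-R.T@t
    return o+d*(z-o[2])/d[2]
def proj(c,p):
    K,R,t=c; q=K@(R@np.asarray(p,float)+t); return q[:2]/q[2]
E
python3 - <<'E'
from h import *
im=cv2.imread("pics/top0.png"); c=cam("top")
print("cam",-c[1].T@c[2])
hsv=cv2.cvtColor(im,cv2.COLOR_BGR2HSV)
m=((hsv[...,1]<60)).astype(np.uint8)
n,l,s,ce=cv2.connectedComponentsWithStats(m)
for i in range(1,n):
    x,y,w,h,a=s[i]
    if 40<a<6000 and 40<y<320 and x>100 and x<580:
        cn=cv2.findContours((l==i).astype(np.uint8),cv2.RETR_EXTERNAL,cv2.CHAIN_APPROX_NONE)[0][0]
        r=cv2.minAreaRect(cn)
        print(s[i],ce[i].round(1),[np.round(v,1) for v in r])
cv2.imwrite("pics/crop.png",np.hstack([cv2.resize(im[120:270,110:220],None,fx=4,fy=4),cv2.resize(im[60:210,425:485],None,fx=4,fy=4)*0+cv2.resize(im[130:280,425:485],None,fx=4,fy=4)])[:600])
E
```

```text
cam [ 0.35340733 -0.00236889  1.13021266]
[ 401   49   42   60 1081] [421.6  81.5] [array([423.3,  78.7]), array([22. , 57.5]), np.float64(29.1)]
[275 111  24  28 519] [286.3 124.1] [array([286.5, 124.5]), array([27., 23.]), np.float64(90.0)]
[ 356  117   54   54 2354] [382.3 143.8] [array([382.3, 143.7]), array([48.6, 48.9]), np.float64(82.9)]
[ 116  138  102  101 2782] [163.5 178.7] [array([165.4, 189.3]), array([83.1, 68.8]), np.float64(54.2)]
[433 146  40  39 953] [452.7 164.8] [array([452.7, 164.8]), array([31. , 30.8]), np.float64(68.2)]
[326 168  20  20 204] [335.2 177.7] [array([335.2, 177.6]), array([18.8, 18.8]), np.float64(26.6)]
[404 172  21  35 292] [413.8 189. ] [array([413.7, 189. ]), array([ 8.4, 34.7]), np.float64(23.2)]
[ 157  187   48   46 1161] [180.6 209.6] [array([180.7, 209.7]), array([32.3, 36.2]), np.float64(54.5)]
[287 197  15  17 125] [294.4 204.5] [array([294.5, 204.5]), array([14.8, 14.8]), np.float64(63.4)]
[ 347  202   49   49 1603] [370.9 226.1] [array([370.9, 226. ]), array([40., 40.]), np.float64(15.9)]
[177 218  43  32 266] [197.8 233.7] [array([197.2, 232.5]), array([ 8. , 49.6]), np.float64(54.1)]
[437 218  37  33 566] [455.3 234.4] [array([455., 234.]), array([32., 36.]), np.float64(90.0)]
[479 227  61  82 919] [508.6 267.3] [array([507.6, 269.1]), array([18.9, 90.4]), np.float64(33.7)]
[279 272  51  13 170] [304.  277.6] [array([304.1, 277.6]), array([51.3,  3.5]), np.float64(10.4)]
```

View pics/crop.png

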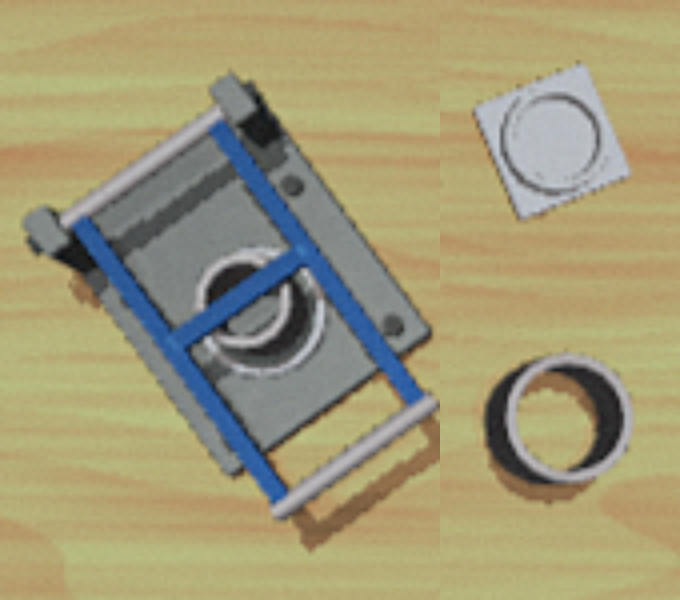

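The crop shows, in 4x pixels: bar ends (277,513) and (433,402), hinge rod (62,222) to (222,115), medium sleeve's top ring centred at (245,298), large sleeve's top ring at (570,418).

Run:
```python
from h import *
c=cam("top")
for n,uv,z in [("bar",(198.75,234.3),.064),("barL",(179.2,248.2),.064),("barR",(218.2,220.5),.064),("hinge",(145.5,162.1),.064),("med",(171.2,194.5),.057),("large",(457.5,234.5),.045),("small",(294.4,204),.045),("nS",(452.7,164.8),.006),("nM",(370.9,226),.006),("nL",(382.3,143.7),.006),("solid",(286.5,124),.045)]:
    p=ray(c,uv,z); print(n,p.round(4),np.hypot(p[0],p[1]).round(3))
c=cam("wrist");print("wcam",-c[1].T@c[2]);print(c[0],c[1]); 
cv2.imwrite("pics/w0.png",snapshot("wrist"))
```

```text
bar [0.4169 0.1754 0.064 ] 0.452
barL [0.391  0.2103 0.064 ] 0.444
barR [0.4428 0.1405 0.064 ] 0.465
hinge [0.5489 0.2761 0.064 ] 0.614
med [0.4904 0.229  0.057 ] 0.541
large [ 0.4239 -0.308   0.045 ] 0.524
small [0.4774 0.0011 0.045 ] 0.477
nS [ 0.5643 -0.3102  0.006 ] 0.644
nM [ 0.4409 -0.1486  0.006 ] 0.465
nL [ 0.6039 -0.1704  0.006 ] 0.628
solid [0.6298 0.0181 0.045 ] 0.63
wcam [ 0.27554127 -0.51084115  0.37219639]
[[397.78153235   0.         319.08868112]
 [  0.         397.78153235 241.21282343]
 [  0.           0.           1.        ]] [[ 0.34573237 -0.93833209 -0.00142147]
 [-0.8882003  -0.32774889  0.32199518]
 [-0.30260429 -0.1100616  -0.94674024]]
```

Distances check: bar to hinge is 0.166 m (given 0.165), and the sleeve lies 75 mm from the hinge line. First I move above the large sleeve.

Emit:
{"api": "step_arm", "payload": {"motion": "2.9 -1.4 0.6 0 1;2.9 -1.4 0.6 0 1;2.9 -1.4 0.6 0 1;2.9 -1.4 0.6 0 1;2.9 -1.4 0.6 0 1;2.9 -1.4 0.6 0 1;2.9 -1.4 0.6 0 1;2.9 -1.4 0.6 0 1;2.9 -1.4 0.6 0 1;2.9 -1.4 0.6 0 1;0 0 0 0 1;0 0 0 0 1"}}

```text
t: 1.15
ee_pos: [0.4231, -0.3061, 0.1896]
eef_rot: [0.984, 0.178, -0.001, -0.0]
ft_force: [0.6, -0.4, 0.2]
gripper_width: 1.003
grip_force: 0.0
```

```bash
cat >> h.py <<'E'
def tool(target,s=None):
    from scipy.spatial.transform import Rotation as Ro
    s=s or get_state(); R=Ro.from_quat(s["eef_rot"]).as_matrix()
    d=R.T@(np.asarray(target,float)-s["ee_pos"])*100
    return "pos %s yaw %.1f shift_cm %s"%(s["ee_pos"].round(4),np.degrees(np.arctan2(R[1,0],R[0,0])),d.round(2))
def look(name,marks=()):
    s=get_state(); c=cam("wrist"); im=snapshot("wrist"); cv2.imwrite(f"pics/{name}.png",im)
    for p in marks: print("proj",p,proj(c,p).round(1))
    np.savez(f"pics/{name}.npz",K=c[0],R=c[1],t=c[2]); return im,c
def load(name):
    z=np.load(f"pics/{name}.npz"); return z["K"],z["R"],z["t"]
E
python3 - <<'E'
from h import *
print(tool([.4239,-.308,.03])); look("w1",[(.4239,-.308,.045)])
E
```

```text
pos [ 0.4231 -0.3061  0.1896] yaw 20.5 shift_cm [ 0.02  0.22 15.96]
proj (0.4239, -0.308, 0.045) [322.2 228.1]
```

View pics/w1.png

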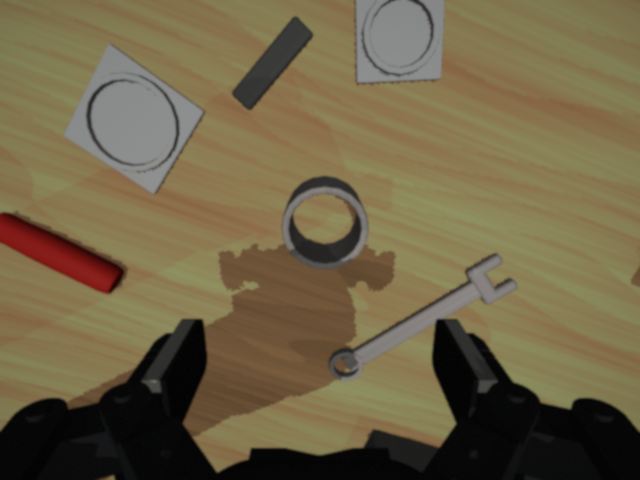

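The picture shows the large sleeve's top ring at (325,228), predicted (322,228). The medium nest's rim is at (133,122) and the small nest's at (398,35). I descend and grip.

Emit:
{"api": "step_arm", "payload": {"motion": "0 0.1 3.2 0 1;0 0.1 3.2 0 1;0 0.1 3.2 0 1;0 0 3.2 0 1;0 0 2 0 1;0 0 1.2 0 1;0 0 0 0 1;0 0 0 0 -1;0 0 0 0 -1;0 0 0 0 -1;0 0 0 0 -1;0 0 0 0 -1;0 0 0 0 -1;0 0 0 0 -1;0 0 0 0 -1"}}

```text
t: 2.45
ee_pos: [0.4242, -0.3117, 0.0321]
eef_rot: [0.984, 0.176, 0.0, 0.001]
ft_force: [-2.9, -0.1, 5.9]
gripper_width: 0.715
grip_force: 65.6
```

Run:
```python
from h import *
c=load("w1")
print(ray(c,(133,122),.012),ray(c,(398,35),.012),ray(c,(325,228),.045))
s=get_state();print(s["grip_force"],s["ft_force"]);print(tool([.6039,-.1704,.036]))
```

```text
[ 0.44185328 -0.15521305  0.012     ] [ 0.56046776 -0.31185238  0.012     ] [ 0.42462752 -0.30981998  0.045     ]
65.63273191452026 [-2.87437913 -0.06315339  5.93769911]
pos [ 0.4242 -0.3117  0.0321] yaw 20.2 shift_cm [21.75 -7.03 -0.41]
```

Gripped: opening 0.715 is about 61 mm, grip force 65 N. I lift and carry it above the large nest.

Emit:
{"api": "step_arm", "payload": {"motion": "0 0 -1 0 -1;0 0 -2.5 0 -1;0 0 -3.5 0 -1;1 -0.3 -3.5 0 -1;2.2 -0.7 -2 0 -1;2.5 -0.8 -1 0 -1;2.5 -0.8 0 0 -1;2.5 -0.8 0 0 -1;2.5 -0.8 0 0 -1;2.5 -0.8 0 0 -1;2.5 -0.8 0 0 -1;2 -0.7 0 0 -1;1.5 -0.5 0 0 -1;0 0 0 0 -1;0 0 0 0 -1;0 0 0 0 -1"}}

```text
t: 3.78
ee_pos: [0.6026, -0.1698, 0.1656]
eef_rot: [0.984, 0.176, -0.0, 0.0]
ft_force: [-0.0, 1.4, -3.0]
gripper_width: 0.715
grip_force: 66.4
```

Run:
```python
from h import *
print(tool([.6039,-.1704,.036])); look("w2",[(.6039,-.1704,.012)])
```

```text
pos [ 0.6026 -0.1698  0.1656] yaw 20.3 shift_cm [ 0.11  0.1  12.96]
proj (0.6039, -0.1704, 0.012) [320.4 223.3]
```

View pics/w2.png

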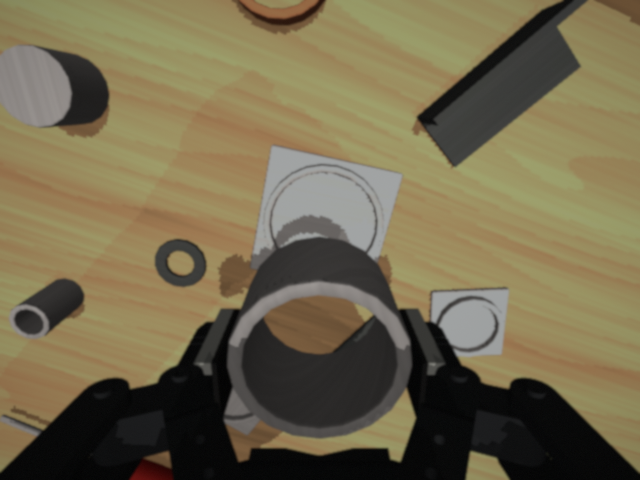

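The nest rim is centred at about (321,223), predicted (320,223), and the held sleeve's top ring is at (319,360). The small nest's rim is at (467,323), the small sleeve's top at (30,321).

Run:
```python
from h import *
c=load("w2")
print(ray(c,(319,360),.1785),ray(c,(467,323),.012),ray(c,(30,321),.045),ray(c,(321,223),.012))
```

```text
[ 0.60574542 -0.1685871   0.1785    ] [ 0.5670689  -0.30737338  0.012     ] [ 0.47723452 -0.0024804   0.045     ] [ 0.6042617  -0.17073941  0.012     ]
```

Emit:
{"api": "step_arm", "payload": {"motion": "0 0.1 2 0 -1;0 0 3 0 -1;0 0 3 0 -1;0 0 2 0 -1;0 0 1 0 -1;0 0 0.8 0 -1;0 0 0.4 0 -1;0 0 0.2 0 -1;0 0 0 0 -1;0 0 0 0 -1"}}

```text
t: 4.67
ee_pos: [0.6045, -0.171, 0.0426]
eef_rot: [0.984, 0.176, 0.001, 0.001]
ft_force: [1.0, -0.9, -3.6]
gripper_width: 0.713
grip_force: 66.4
```

Not yet touching (force unchanged); I lower the rest in small steps.

Emit:
{"api": "step_arm", "payload": {"motion": "0 0 0.15 0 -1;0 0 0.15 0 -1;0 0 0.1 0 -1;0 0 0 0 -1;0 0 0 0 -1"}}

```text
t: 5.08
ee_pos: [0.604, -0.1707, 0.0382]
eef_rot: [0.984, 0.176, 0.001, 0.0]
ft_force: [-0.8, 0.5, 3.9]
gripper_width: 0.717
grip_force: 66.9
```

On the floor (upward force appeared at the expected 0.038). I release and rise.

Emit:
{"api": "step_arm", "payload": {"motion": "0 0 0 0 -0.2;0 0 0 0 0.5;0 0 0 0 1;0 0 0 0 1;0 0 0 0 1;0 0 0 0 1;0 0 -1 0 1;0 0 -2.5 0 1;0 0 -3.5 0 1;0 0 -3.5 0 1;0 0 -3 0 1;0 0 -1.5 0 1;0 0 0 0 1;0 0 0 0 1"}}

```text
t: 6.25
ee_pos: [0.6044, -0.1709, 0.1889]
eef_rot: [0.984, 0.176, 0.001, 0.001]
ft_force: [-0.4, 0.4, -0.3]
gripper_width: 1.001
grip_force: 0.0
```

Run:
```python
from h import *
print(tool([.4773,-.0007,.18])); look("w3",[(.604,-.1707,.051),(.604,-.1707,.012)])
```

```text
pos [ 0.6044 -0.1709  0.1889] yaw 20.3 shift_cm [ -6.02 -20.37   0.83]
proj (0.604, -0.1707, 0.051) [318.2 232. ]
proj (0.604, -0.1707, 0.012) [318.2 217.1]
```

View pics/w3.png

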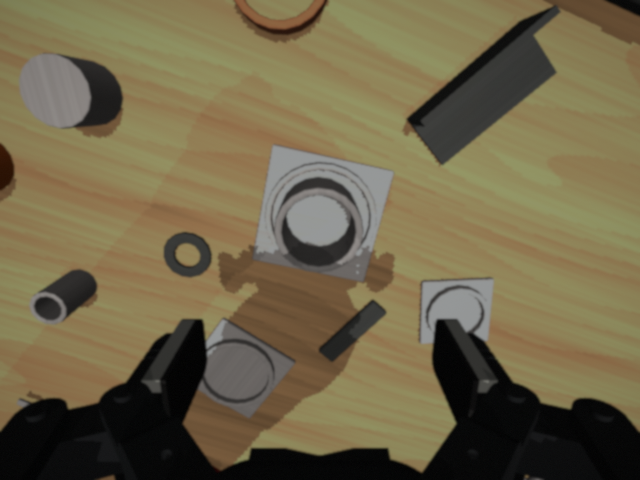

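The large sleeve stands in its nest: ring (318,230), predicted (318,232), rim (319,217). The small nest's rim is at (456,313), the medium's at (238,371), the small sleeve's top at (50,307). Next I go above the small sleeve.

Emit:
{"api": "step_arm", "payload": {"motion": "-0.6 -2 0.1 0 1;-0.9 -3.2 0.1 0 1;-0.9 -3.2 0.1 0 1;-0.9 -3.2 0.1 0 1;-0.9 -3.2 0.1 0 1;-0.9 -3.2 0.1 0 1;-0.9 -2.4 0.1 0 1;0 0 0 0 1;0 0 0 0 1"}}

```text
t: 7.05
ee_pos: [0.4742, 0.0011, 0.1787]
eef_rot: [0.984, 0.177, -0.002, -0.0]
ft_force: [0.4, 0.6, 0.4]
gripper_width: 0.998
grip_force: 0.0
```

Run:
```python
from h import *
c=load("w3")
print(ray(c,(456,313),.012),ray(c,(238,371),.012),ray(c,(50,307),.045))
print(tool([.4773,-.0007,.03])); im,c=look("w4",[(.4773,-.0007,.045)])
g=cv2.cvtColor(im,cv2.COLOR_BGR2HSV); cv2.imwrite("pics/w4c.png",cv2.resize(im[120:340,200:450],None,fx=2,fy=2))
```

```text
[ 0.56538321 -0.30944147  0.012     ] [ 0.44579167 -0.15254494  0.012     ] [ 0.4778388  -0.00323736  0.045     ]
pos [0.4742 0.0011 0.1787] yaw 20.4 shift_cm [ 0.28  0.3  14.86]
proj (0.4773, -0.0007, 0.045) [323.5 229.2]
```

View pics/w4c.png

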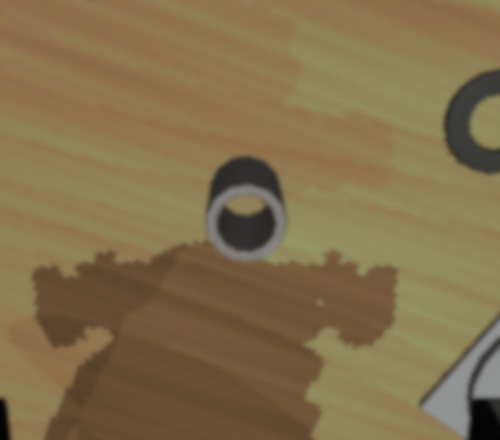

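The ring is centred at image (323.5,231.5), predicted (323.5,229), so my estimate holds. I descend and grip.

Emit:
{"api": "step_arm", "payload": {"motion": "0.1 0.1 2.5 0 1;0.1 0.1 3.2 0 1;0 0.1 3.2 0 1;0 0 2.8 0 1;0 0 1.8 0 1;0 0 1.2 0 1;0 0 0 0 1;0 0 0 0 -1;0 0 0 0 -1;0 0 0 0 -1;0 0 0 0 -1;0 0 0 0 -1;0 0 0 0 -1;0 0 0 0 -1;0 0 0 0 -1;0 0 0 0 -1;0 0 0 0 -1;0 0 0 0 -1"}}

```text
t: 8.6
ee_pos: [0.4803, -0.0021, 0.0344]
eef_rot: [0.984, 0.176, 0.001, 0.0]
ft_force: [-0.9, -0.6, 5.4]
gripper_width: 0.303
grip_force: 58.7
```

Run:
```python
from h import *
print(tool([.566,-.309,.18]))
```

```text
pos [ 0.4803 -0.0021  0.0344] yaw 20.3 shift_cm [ -2.57  31.77 -14.52]
```

Gripped (opening about 26–28 mm). I lift and carry it to the small nest.

Emit:
{"api": "step_arm", "payload": {"motion": "0 0 -1 0 -1;0 0 -2.5 0 -1;0 0 -3.5 0 -1;0 1 -3.5 0 -1;-0.2 2 -2 0 -1;-0.3 3 -0.5 0 -1;-0.3 3.3 0 0 -1;-0.3 3.3 0 0 -1;-0.3 3.3 0 0 -1;-0.3 3.3 0 0 -1;-0.3 3.3 0 0 -1;-0.3 3.3 0 0 -1;-0.3 3 0 0 -1;-0.3 2 0 0 -1;0 1 0 0 -1;0 0 0 0 -1;0 0 0 0 -1;0 0 0 0 -1"}}

```text
t: 10.1
ee_pos: [0.562, -0.3094, 0.1631]
eef_rot: [0.984, 0.176, -0.0, -0.0]
ft_force: [-0.0, 0.4, -1.4]
gripper_width: 0.305
grip_force: 59.2
```

Run:
```python
from h import *
print(tool([.566,-.309,.041])); look("w5",[(.566,-.309,.012)])
```

```text
pos [ 0.562  -0.3094  0.1631] yaw 20.3 shift_cm [ 0.39  0.12 12.21]
proj (0.566, -0.309, 0.012) [320.7 220.4]
```

View pics/w5.png

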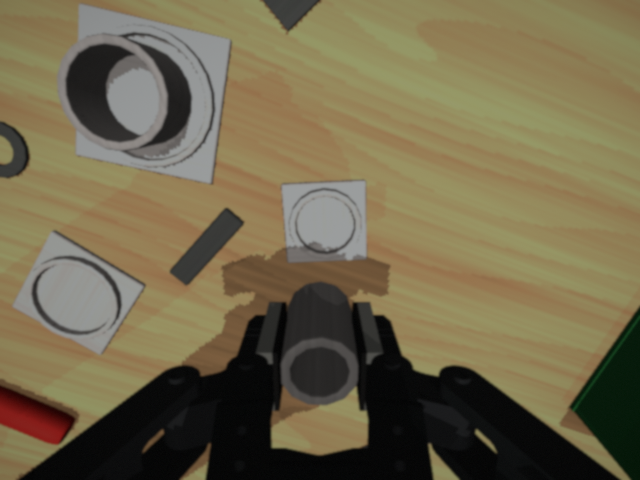

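The small nest's rim is at (325,222), the held sleeve's top at (319,371), the medium nest's rim at (77,295).

Run:
```python
from h import *
c=load("w5")
n=ray(c,(325,222),.012);s=ray(c,(319,371),.174)
print(n,s,ray(c,(77,295),.012)); print(tool([n[0],n[1],.041]))
```

```text
[ 0.56595793 -0.31229334  0.012     ] [ 0.55968502 -0.31017164  0.174     ] [ 0.44621355 -0.15515345  0.012     ]
pos [ 0.562  -0.3091  0.1633] yaw 20.3 shift_cm [ 0.26  0.44 12.23]
```

Emit:
{"api": "step_arm", "payload": {"motion": "0.2 0.2 2 0 -1;0.2 0.2 3 0 -1;0 0 3 0 -1;0 0 1.8 0 -1;0 0 1 0 -1;0 0 0.6 0 -1;0 0 0.4 0 -1;0 0 0.2 0 -1;0 0 0.1 0 -1;0 0 0 0 -1;0 0 0 0 -1"}}

```text
t: 11.07
ee_pos: [0.5682, -0.3133, 0.0434]
eef_rot: [0.984, 0.176, 0.001, 0.001]
ft_force: [-0.5, 0.1, -1.5]
gripper_width: 0.304
grip_force: 59.2
```

Emit:
{"api": "step_arm", "payload": {"motion": "-0.1 0 0.1 0 -1;0 0 0.1 0 -1;0 0 0.1 0 -1;0 0 0 0 -1;0 0 0 0 -1"}}

```text
t: 11.48
ee_pos: [0.5667, -0.3135, 0.0404]
eef_rot: [0.984, 0.176, 0.0, 0.0]
ft_force: [-1.5, 1.2, 4.7]
gripper_width: 0.305
grip_force: 59.9
```

Contact at the expected height. I release, rise and check.

Emit:
{"api": "step_arm", "payload": {"motion": "0 0 0 0 -0.5;0 0 0 0 0;0 0 0 0 1;0 0 0 0 1;0 0 0 0 1;0 0 0 0 1;0 0 0 0 1;0 0 -1 0 1;0 0 -2.5 0 1;0 0 -3.5 0 1;0 0 -3.5 0 1;0 0 -3 0 1;0 0 -1.5 0 1;0 0 0 0 1;0 0 0 0 1"}}

```text
t: 12.73
ee_pos: [0.5673, -0.3136, 0.191]
eef_rot: [0.984, 0.176, 0.001, 0.001]
ft_force: [-1.2, 0.9, -0.4]
gripper_width: 1.001
grip_force: 0.0
```

Run:
```python
from h import *
im,c=look("w6",[(.566,-.312,.051),(.566,-.312,.012)])
print(tool([.4169,.1754,.2]))
cv2.imwrite("pics/w6c.png",cv2.resize(im[120:320,220:420],None,fx=2,fy=2))
```

```text
proj (0.566, -0.312, 0.051) [315.6 231.6]
proj (0.566, -0.312, 0.012) [315.8 216.9]
pos [ 0.5665 -0.3131  0.1892] yaw 20.3 shift_cm [  2.89 -51.    -1.08]
```

View pics/w6c.png

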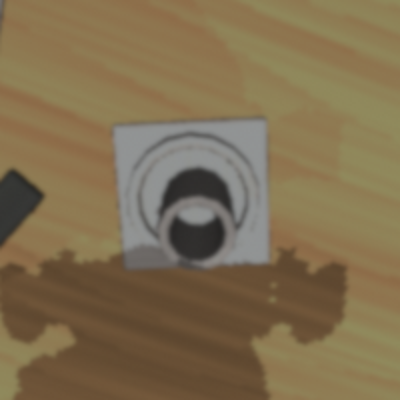

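The sleeve's ring is at (319,234) and the rim centre at (316,219), so it sits about 2–3 mm off the nest centre, upright. Next I turn the hand for the bar.

Emit:
{"api": "step_arm", "payload": {"motion": "0 0 0 -0.124 1;0 0 0 -0.124 1;0 0 0 -0.124 1;0 0 0 -0.124 1;0 0 0 -0.124 1;0 0 0 -0.124 1;0 0 0 -0.124 1;0 0 0 -0.124 1;0 0 0 -0.124 1;0 0 0 -0.124 1;0 0 0 -0.124 1;0 0 0 -0.124 1;0 0 0 -0.124 1;0 0 0 -0.124 1;0 0 0 -0.124 1;0 0 0 0 1;0 0 0 0 1"}}

```text
t: 14.2
ee_pos: [0.5657, -0.3125, 0.1874]
eef_rot: [0.449, 0.894, 0.0, -0.002]
ft_force: [0.4, 0.6, -0.0]
gripper_width: 0.998
grip_force: 0.0
```

Run:
```python
from h import *
print(tool([.4169,.1754,.2]));print(get_state()["joints"])
```

```text
pos [ 0.5657 -0.3125  0.1874] yaw 126.7 shift_cm [48.03 17.2  -1.12]
[-6.02815459e-01  5.49441823e-01  1.89389664e-01  1.21411659e+00
 -8.85152485e-05  3.28130640e-01]
```

Emit:
{"api": "step_arm", "payload": {"motion": "1.5 0.5 0 0 1;3 1.1 0 0 1;3.1 1.1 0 0 1;3.1 1.1 0 0 1;3.1 1.1 0 0 1;3.1 1.1 0 0 1;3.1 1.1 0 0 1;3.1 1.1 0 0 1;3.1 1.1 0 0 1;3.1 1.1 0 0 1;3.1 1.1 0 0 1;3.1 1.1 0 0 1;3.1 1.1 0 0 1;3.1 1.1 0 0 1;3.1 1.1 0 0 1;3 1.1 0 0 1;2 1 0 0 1;0 0 0 0 1;0 0 0 0 1"}}

```text
t: 15.78
ee_pos: [0.4113, 0.194, 0.1887]
eef_rot: [0.447, 0.894, -0.001, -0.0]
ft_force: [-0.3, 0.0, -0.5]
gripper_width: 1.0
grip_force: 0.0
```

Run:
```python
from h import *
print(tool([.4169,.1754,.064])); look("w7",[(.4169,.1754,.064),(.391,.2103,.064),(.4428,.1405,.064)])
```

```text
pos [0.4113 0.194  0.1887] yaw 126.9 shift_cm [-1.83 -0.66 12.48]
proj (0.4169, 0.1754, 0.064) [311.7 265.7]
proj (0.391, 0.2103, 0.064) [311.6 202.4]
proj (0.4428, 0.1405, 0.064) [311.8 322.8]
```

View pics/w7.png

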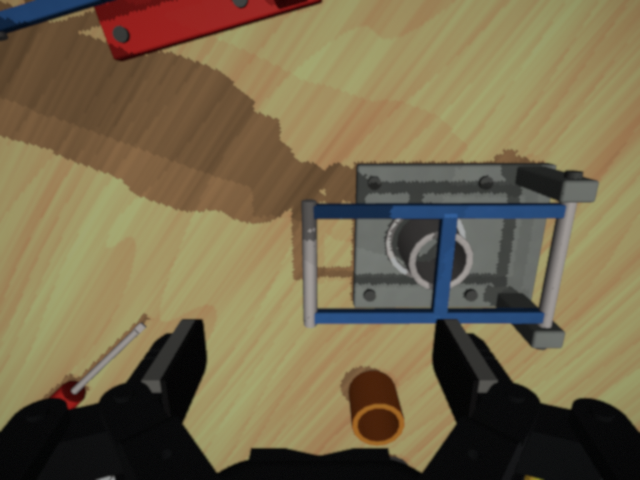

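The bar runs from (309,202) to (309,325), vertical in the picture, so the yaw is right. It lies 2 px left of prediction. I shift onto it, descend and pinch.

Emit:
{"api": "step_arm", "payload": {"motion": "-0.9 -0.4 1.5 0 1;-0.9 -0.4 3 0 1;0 0 3 0 1;0 0 2.5 0 1;0 0 1.5 0 1;0 0 1.1 0 1;0 0 0 0 1;0 0 0 0 -1;0 0 0 0 -1;0 0 0 0 -1;0 0 0 0 -1;0 0 0 0 -1;0 0 0 0 -1;0 0 0 0 -1;0 0 0 0 -1;0 0 0 0 -1;0 0 0 0 -1;0 0 0 0 -1;0 0 0 0 -1;0 0 0 0 -1"}}

```text
t: 17.5
ee_pos: [0.4174, 0.1747, 0.0638]
eef_rot: [0.447, 0.894, 0.001, 0.001]
ft_force: [1.9, 2.7, 5.3]
gripper_width: 0.093
grip_force: 58.8
```

Run:
```python
from h import *
s=get_state();print(s["ft_force"],s["gripper_width"],s["grip_force"]);print(tool([.5489,.2761,.064]))
th=np.linspace(0,1.9,24); p=np.c_[-.165*np.cos(th),.165*np.sin(th)]*100
print(np.diff(p,axis=0).round(2).tolist())
```

```text
[1.85162917 2.72859377 5.31503356] 0.0932312251548081 58.765525817871094
pos [0.4174 0.1747 0.0638] yaw 126.9 shift_cm [ 0.23 16.61  0.02]
[[0.06, 1.36], [0.17, 1.35], [0.28, 1.33], [0.39, 1.31], [0.49, 1.27], [0.6, 1.22], [0.7, 1.17], [0.79, 1.11], [0.88, 1.04], [0.96, 0.96], [1.04, 0.88], [1.11, 0.79], [1.17, 0.7], [1.22, 0.6], [1.27, 0.5], [1.31, 0.39], [1.33, 0.28], [1.35, 0.17], [1.36, 0.06], [1.36, -0.05], [1.35, -0.17], [1.33, -0.28], [1.31, -0.39]]
```

The bar is pinched: opening 0.093, with the same 2 mm offset as on the sleeves. I follow the 165 mm arc about the hinge.

Emit:
{"api": "step_arm", "payload": {"motion": "0 0.06 -1.36 0 -1;0 0.17 -1.35 0 -1;0 0.28 -1.33 0 -1;0 0.39 -1.31 0 -1;0 0.49 -1.27 0 -1;0 0.6 -1.22 0 -1;0 0.7 -1.17 0 -1;0 0.79 -1.11 0 -1;0 0.88 -1.04 0 -1;0 0 0 0 -1"}}

```text
t: 18.33
ee_pos: [0.4496, 0.199, 0.1752]
eef_rot: [0.447, 0.894, -0.003, -0.001]
ft_force: [-5.1, -3.7, 6.0]
gripper_width: 0.089
grip_force: 58.7
```

Emit:
{"api": "step_arm", "payload": {"motion": "0 0.96 -0.96 0 -1;0 1.04 -0.88 0 -1;0 1.11 -0.79 0 -1;0 1.17 -0.7 0 -1;0 1.22 -0.6 0 -1;0 1.27 -0.5 0 -1;0 1.31 -0.39 0 -1;0 1.33 -0.28 0 -1;0 1.35 -0.17 0 -1;0 1.36 -0.06 0 -1;0 1.36 0.05 0 -1;0 1.35 0.17 0 -1;0 1.33 0.28 0 -1;0 1.31 0.39 0 -1;0 0 0 0 -1;0 0 0 0 -1"}}

```text
t: 19.67
ee_pos: [0.5918, 0.3063, 0.2197]
eef_rot: [0.447, 0.895, 0.001, 0.0]
ft_force: [-1.0, 3.2, 6.4]
gripper_width: 0.09
grip_force: 65.7
```

Run:
```python
from h import *
s=get_state();print(tool([.5489,.2761,.064]));print(s["joints"].round(3),s["ft_torque"])
```

```text
pos [0.5918 0.3063 0.2197] yaw 126.9 shift_cm [ 0.15 -5.27 15.56]
[3.820e-01 5.810e-01 3.250e-01 1.314e+00 1.000e-03 1.309e+00] [0.49704066 0.09252841 0.0518893 ]
```

The lid is at about 1.9 rad. I open the fingers and rise.

Emit:
{"api": "step_arm", "payload": {"motion": "0 0 0 0 0;0 0 0 0 0.5;0 0 0 0 1;0 0 0 0 1;0 0 0 0 1;0 0 0 0 1;0 0 -1 0 1;0 0 -2 0 1;0 0 -3 0 1;0 -2.5 -1 0 1;0 -3 0 0 1;0 -3 0 0 1;0 -3 0 0 1;0 -3 0 0 1;0 -3 0 0 1;0 -1.3 0 0 1;0 0 0 0 1;0 0 0 0 1"}}

```text
t: 21.17
ee_pos: [0.4408, 0.1922, 0.2905]
eef_rot: [0.448, 0.894, 0.001, 0.001]
ft_force: [0.3, -0.6, 0.6]
gripper_width: 1.0
grip_force: 0.0
```

Run:
```python
from h import *
print(tool([.4885,.23,.2]));print(tool([.4885,.23,.042]))
im,c=look("w8",[(.4885,.23,.057),(.5489,.2761,.064)])
```

```text
pos [0.4408 0.1922 0.2905] yaw 126.8 shift_cm [0.18 6.07 9.06]
pos [0.4408 0.1922 0.2905] yaw 126.8 shift_cm [ 0.19  6.04 24.86]
proj (0.4885, 0.23, 0.057) [387.  200.1]
proj (0.5489, 0.2761, 0.064) [473.1 201. ]
```

View pics/w8.png

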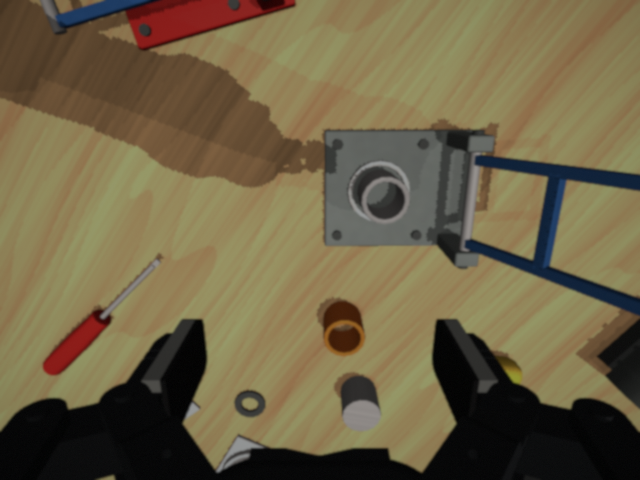

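The lid stays open beyond its hinge. The medium sleeve's ring is at (385,199), predicted (387,200), inside the locating ring. I go over it with the jaws part closed, to clear the hinge, and descend.

Emit:
{"api": "step_arm", "payload": {"motion": "0.1 2 2 0 0.5;0.1 2.5 2.5 0 0.5;0 1.4 3 0 0.5;0 0 3.5 0 0.5;0 0 3.5 0 0.5;0 0 3 0 0.5;0 0 2.5 0 0.5;0 0 2 0 0.5;0 0 0 0 0.5;0 0 0 0 0.5"}}

```text
t: 22.05
ee_pos: [0.4865, 0.2295, 0.0682]
eef_rot: [0.447, 0.894, -0.001, -0.001]
ft_force: [-0.4, 0.9, 0.2]
gripper_width: 0.75
grip_force: 0.0
```

Run:
```python
from h import *
print(get_state()["ft_force"],tool([.4880,.2296,.044]))
```

```text
[-0.36162356  0.85674271  0.15704443] pos [0.4865 0.2295 0.0682] yaw 126.9 shift_cm [-0.09  0.13  2.42]
```

Emit:
{"api": "step_arm", "payload": {"motion": "0 0.1 0.9 0 0.5;0 0 0.9 0 0.5;0 0 0.6 0 0.5;0 0 0 0 0.5;0 0 0 0 -1;0 0 0 0 -1;0 0 0 0 -1;0 0 0 0 -1;0 0 0 0 -1;0 0 0 0 -1;0 0 0 0 -1;0 0 0 0 -1"}}

```text
t: 23.05
ee_pos: [0.488, 0.23, 0.0459]
eef_rot: [0.447, 0.894, 0.0, 0.0]
ft_force: [-0.0, 0.7, 5.6]
gripper_width: 0.503
grip_force: 61.4
```

Gripped. I lift and carry it to the medium nest.

Emit:
{"api": "step_arm", "payload": {"motion": "0 0 -1 0 -1;0 0 -2.5 0 -1;0 0 -3.5 0 -1;0 0 -3.5 0 -1;-1 -1 -2.5 0 -1;-2 -1.9 -0.5 0 -1;-2.5 -2.4 0 0 -1;-2.5 -2.4 0 0 -1;-2.5 -2.4 0 0 -1;-2.5 -2.4 0 0 -1;-2.5 -2.4 0 0 -1;-2.5 -2.4 0 0 -1;-2.5 -2.4 0 0 -1;-2.5 -2.3 0 0 -1;-2.5 -2.3 0 0 -1;-2 -1.9 0 0 -1;-1 -0.7 0 0 -1;0 0 0 0 -1;0 0 0 0 -1"}}

```text
t: 24.63
ee_pos: [0.4428, -0.1593, 0.1802]
eef_rot: [0.448, 0.894, 0.0, -0.001]
ft_force: [-0.8, 0.3, -2.0]
gripper_width: 0.508
grip_force: 61.4
```

Run:
```python
from h import *
print(tool([.444,-.153,.04])); look("w9",[(.444,-.153,.012)])
```

```text
pos [ 0.4428 -0.1593  0.1802] yaw 126.8 shift_cm [ 0.41  0.47 14.02]
proj (0.444, -0.153, 0.012) [327.4 216.5]
```

View pics/w9.png

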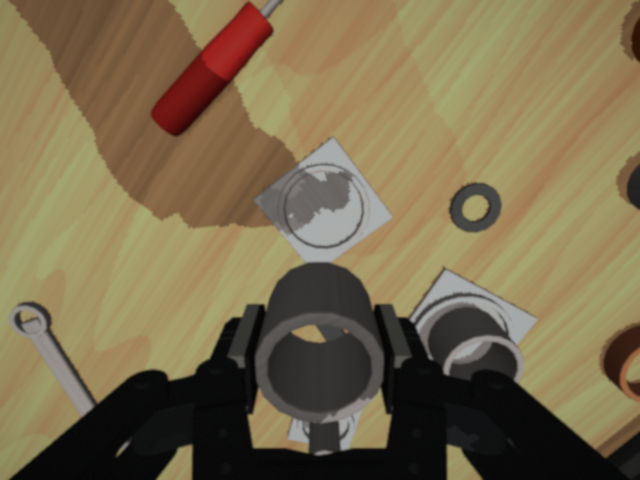

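The nest rim is at (323,206), the held sleeve's top at (320,366).

Run:
```python
from h import *
c=load("w9")
n=ray(c,(323,206.5),.012);s=ray(c,(320,366),.191)
print(n,s); print(tool([n[0],n[1],.04]))
```

```text
[ 0.43665624 -0.14876649  0.012     ] [ 0.44107676 -0.15889433  0.191     ]
pos [ 0.4428 -0.1586  0.1801] yaw 126.9 shift_cm [ 1.13  0.1  14.01]
```

Emit:
{"api": "step_arm", "payload": {"motion": "0.4 0.1 2 0 -1;0.5 0.1 2.5 0 -1;0 0 2.5 0 -1;0 0 1 0 -1;0 0 0 0 -1;0 0 0 0 -1"}}

```text
t: 25.18
ee_pos: [0.4388, -0.1494, 0.1]
eef_rot: [0.446, 0.895, 0.0, -0.001]
ft_force: [0.9, -0.2, -1.6]
gripper_width: 0.499
grip_force: 61.4
```

Run:
```python
from h import *
print(tool([.439,-.149,.04])); look("w10",[(.439,-.149,.012),(.439,-.149,.006)])
```

```text
pos [ 0.4388 -0.1494  0.1   ] yaw 127.0 shift_cm [0.01 0.05 6.  ]
proj (0.439, -0.149, 0.012) [322.7 260.5]
proj (0.439, -0.149, 0.006) [322.6 256.7]
```

View pics/w10.png

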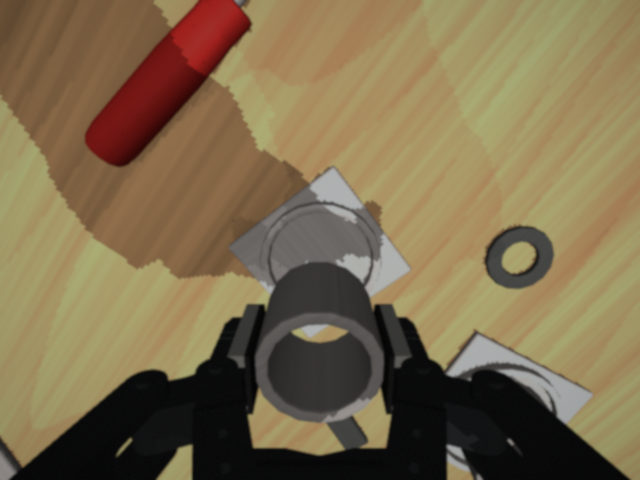

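The plate's corners (230,247), (411,270), (333,166) and (312,337) put its centre at (321,258.6), predicted (322.6,256.7): about 1 mm. I lower it.

Emit:
{"api": "step_arm", "payload": {"motion": "0 0 1.5 0 -1;0 0 1.8 0 -1;0 0 1.2 0 -1;0 0 0.6 0 -1;0 0 0.3 0 -1;0 0 0.2 0 -1;0 0 0 0 -1;0 0 0 0 -1"}}

```text
t: 25.9
ee_pos: [0.44, -0.1514, 0.0451]
eef_rot: [0.447, 0.894, 0.0, 0.001]
ft_force: [0.9, -0.5, -2.6]
gripper_width: 0.503
grip_force: 61.4
```

Emit:
{"api": "step_arm", "payload": {"motion": "0.1 0 0.1 0 -1;0.05 0 0.15 0 -1;0 0 0.1 0 -1;0 0 0.1 0 -1;0 0 0 0 -1;0 0 0 0 -1"}}

```text
t: 26.4
ee_pos: [0.4384, -0.1499, 0.0399]
eef_rot: [0.447, 0.894, -0.0, 0.0]
ft_force: [-0.6, 0.3, 0.9]
gripper_width: 0.505
grip_force: 61.6
```

Contact at the expected 0.040. I release and rise, leaving the tool clear.

Emit:
{"api": "step_arm", "payload": {"motion": "0 0 0.05 0 -1;0 0 0 0 -0.2;0 0 0 0 0.4;0 0 0 0 1;0 0 0 0 1;0 0 0 0 1;0 0 0 0 1;0 0 -1 0 1;0 0 -2.5 0 1;0 0 -3.5 0 1;0 0 -3.5 0 1;0 0 -3.5 0 1;0 0 -2 0 1;0 0 0 0 1;0 0 0 0 1"}}

```text
t: 27.65
ee_pos: [0.4395, -0.1504, 0.2005]
eef_rot: [0.447, 0.894, -0.0, 0.002]
ft_force: [0.5, 1.0, -1.3]
gripper_width: 0.999
grip_force: 0.0
```

Run:
```python
from h import *
im,c=look("w11",[(.439,-.149,.051),(.439,-.149,.012)])
s=snapshot("scene"); cv2.imwrite("pics/s11.png",np.hstack([cv2.resize(im,(400,300)),cv2.resize(s[150:450,120:520],(400,300))]))
```

```text
proj (0.439, -0.149, 0.051) [321.7 226.4]
proj (0.439, -0.149, 0.012) [321.3 212.4]
```

View pics/s11.png

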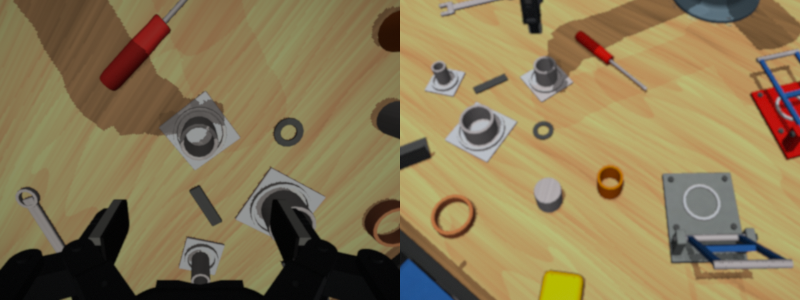

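Both views show all three sleeves upright in their own nests (medium ring at about (320,226), predicted (322,226)). The lid is open, and the solid round and the orange sleeve are where they were. I hand the job in.

```bash
python3 -c "
from bench import *
print(sign_off())"
```

```text
the job is handed in; nothing more can be done
None
```

I handed the job in at about 28 s of the 118 s allowed: the final camera check showed all three sleeves upright in their matching nests, the lid open past vertical and the solid round in place, but `sign_off()` gave no verdict.

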